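# Tip a rinsed coated panel back onto its drying stand

### The job

The flat panel on the drying stand has drained, leaning face-down on the stand's fixed front hoop. First bring the stand's sliding backrest all the way up towards the panel, to its stops; then tip the panel upright and over in its trough, so that it stays leaning back on the backrest. Its coating is delicate: handle the panel gently, do not squeeze it or press on it hard, and do not let it fall the last bit: keep it supported until it rests on the backrest. Leave everything else on the table where it is.

Things in the scene. Friction and masses are not known exactly. Their poses are not given: they have to be found in the camera images.
- stand: grey drying stand fixed to the table: base plate 245x150 mm, its top 12 mm above the table. Origin: on the table plane under the middle of the trough; x runs level from the front hoop towards the backrest, y along the trough, z up. The plate spans x = -88 to +158 mm, y = +-75 mm.
- trough (a point): middle of the trough's floor, on top of the base plate straight above the stand's origin. The trough lies between two aluminium lips along the stand's y, 7 mm high, inner faces at x = -7 and +7 mm.
- front_bar (a point): middle of the bar of the fixed front hoop (10 mm steel rod along the stand's y): at x = -68 mm, 92 mm above the table; legs at y = +-55 mm
- backrest (a joint): slide of the backrest along the stand's base, in m: 0 = fully back (away from the trough), 0.075 = at its stops nearest the trough. It stays where it is put; friction about 4 N, damping 6 N per m/s. Starts at 0 to 0.03.
- backrest_bar (a point): middle of the backrest's top bar: 12 mm steel rod along the stand's y, axis 122 mm above the table, 112 mm wide over its two upright legs (same rod, y = +-50 mm). Its x in the stand's frame is 126 mm minus the slide's value (51 mm at the stops). The legs stand on a black carriage, 40 mm in x, 118 mm in y, top 29 mm above the table; behind it there is only the bare base.
- panel: loose stiff aluminium panel, one face white, 170 mm high, 140 wide, 8 thick, 0.22 to 0.4 kg. Origin: middle of its lower edge; z up its height, y along its width, x away from its white face (underneath at the start). It starts with its lower edge in the trough against the lip at +7 mm, leaning 38 degrees to the stand's -x on the front hoop; at the end about 20 degrees to +x.
- panel_top (a point): middle of the panel's upper edge (170 mm from the lower edge, mid-thickness); about 148 mm above the table at the start, and free on both sides
- tape_dispenser: bystander: black tape dispenser, 168x60x95 mm; origin: centre of its underside
- wash_bottle: bystander: white squeeze bottle with blue cap and spout, 64x106x184 mm; origin: centre of its underside
- packing_tape: bystander: roll of cream tape lying flat, 104x107x48 mm; origin: centre of its underside
- jar_a: bystander: white jar with cream screw lid, 54 mm across, 62 mm high; origin: centre of its underside
- sorting_box: bystander: clear flat compartment box, 92x130x28 mm; origin: centre of its underside
- flat_brush: bystander: flat brush with wooden handle, 173 mm long; origin: centre of its underside

How it is judged (in metres and radians):
On the way:
1. the backrest is brought to its stops while the panel still leans on the front hoop (value of joint backrest above 0.07 m and x of panel_top in the frame of stand below -0.08 m), for 0.2 s.
At the end, for the whole second after the job is handed in: the backrest stands at its stops (slide over 70 mm of 75); the panel rests still, its lower edge in the trough (middle within 35 mm of the trough's middle) and square to it within about 7 degrees, leaning 11 to 30 degrees from upright onto the backrest (value of joint backrest above 0.07 m and x of panel_top in the frame of stand between 0.03 and 0.095 m and z of panel_top in the frame of stand above 0.16 m and x of panel in the frame of stand between -0.014 and 0.014 m and z of panel in the frame of stand below 0.022 m and y of panel in the frame of stand between -0.035 and 0.035 m and angle between panel's own z axis and vertical between 0.2 and 0.52 rad and angle between the y axis of panel and the y axis of stand, either way round below 0.12 rad and linear speed of panel below 0.02 m/s and angular speed of panel below 0.1 rad/s); the robot touches nothing.
It fails at once if the fingers squeeze or press the panel with more than 15 N (contact force between the fingers and panel above 15 N).
It fails at once if the panel knocks against the stand with more than 15 N (contact force between panel and stand above 15 N).
It fails at once if the panel falls (turns faster than 1.7 rad/s) (angular speed of panel above 1.7 rad/s).
It fails at once if a bystander is moved more than 30 mm (distance of any of tape_dispenser, wash_bottle, packing_tape, jar_a, sorting_box, flat_brush from where it was at the start of the episode above 0.03 m).
It also fails if it takes over 54 s, if anything falls off the work surface, if the arm or the gripper's body presses on something with over 40 N, if the wrist force passes 120 N, or if a joint passes its speed limit or range.

### The arm

A 6-joint arm with a two-finger parallel gripper is mounted at the origin on a cart in front of the work surface, level with it; the furniture and walls round the work are solid. World frame = base frame: x ahead of the robot, y to its left, z up, the work surface at z = 0. Lengths are in m, angles in degrees, forces in N, time in s.
With the tool pointing down it reaches from about 0.35 to 0.875 m from the base axis. Payload 4.2 kg.
Tool frame: the origin (TCP) lies at the very end of the fingers, on their centre line; the grasp point (between the pads) lies 19 mm behind it; z points along the fingers, y is the line along which they close (so a half turn about z gives the same grasp; the last joint's range is limited). The gripper opens to 87 mm and grips with 3 to 60 N. Pads are 19 mm wide; open, the fingers measure 117 mm over their backs; the gripper's body (75 mm by 190 mm) begins 51 mm behind the grasp point.
Start: joints at [90.734, 22.042, 0.453, 0, -68.411, -14.817], TCP at [0.152, 0.606, 0.223] pointing down, gripper open.
Joint ranges: [-179.83, 179.83], [-69.29, 118.12], [-61.27, 80.66], [-181.25, 117.63], [-171.15, -9.14], [-177.46, 177.46]. Speed limits (degrees/s): [159.86, 159.86, 180, 180, 180, 180].

### API

Orientations are given as a 3x3 rotation matrix whose columns are the frame's x, y, z axes.
In Python, from rig import env gives the robot as it stands.
- The arm moves only by the shell command python3 -m creep 'ROWS'. ROWS is JSON, a list that holds one entry, the list of rows, each a list of 5 numbers: the opening, from 0 (shut) to 1 (fully open), then the shift along the tool's x, y, z in m, then the turn about the tool's z in degrees. A call has exactly 8 rows; each row is the pose to reach, as a shift and turn from the pose commanded when the call began, along the tool's axes at that moment; what a row does not reach only later rows make up. A row lasts 1/10 s, in which the tool goes at most 50 mm and 8.59 degrees, less where a joint would pass 70% of its speed; a pose out of reach is approached as far as the arm can. A call with a gripper value outside its range is refused whole. The fingers move at their own pace and stop on an object; the grip force is fixed at half the most. Time passes only in rows, so rows that repeat a pose let the fingers close, or fill a call up. It gives the time, the measured TCP pose, the force, the opening and the grip force at its end, in the units of the state.
- env.get_obs(): the state, without advancing time (a new reading comes with each control period).
- env.capture(name): name is "side" or "top"; returns the picture (400x640x3 uint8, red, green, blue); there is no depth.
- env.camera_info(name): a dict with "K" (3x3 intrinsics, pixels), "R" (3x3) and "t" (3): a world point X has camera coordinates R X + t. Camera axes: x right, y down, z forward; pixel columns grow to the right and rows downward; lengths in m; the calibration is good to about 2 mm. A picture is of the moment at which its call begins. camera_info takes no time and is no camera call.
- env.close_job(): hands the job in; it is judged then, once.
The state is a dict: "clock": time; "joint_pos": joint angles; "qvel": joint speeds; "effort": joint torques, N m; "tcp_pos": TCP position; "eef_rot": TCP orientation; "wrist_force": force on the tool from outside, world axes, zero at the start; "wrist_torque": the same for the moment, N m; "gripper_width": opening from 0.0 (shut) to 1.0 (fully open); "gripper_force": force on a finger pad.
Only numpy, scipy, OpenCV 4.12 (cv2) and the standard library are available. Lean on these libraries where they do the work, as an engineer would, in place of code of your own. Each camera call takes 0.05 s, during which the arm holds its last target. There are 200 camera calls.

## Working session

There is one attempt and no reset: what is moved stays moved. The work goes in short steps, Python scripts to look and compute and a shell command to move; the robot and the scene stay as the last step left them, time stands still between calls to the robot, and variables do not carry over. Pictures are saved under pics/ and viewed, at most 13 in all, crops included, and the job is handed in when it is done.

```bash
mkdir -p pics; ls
python3 - <<'E'
from rig import env
import cv2, numpy as np
np.set_printoptions(precision=4,suppress=True)
for n in("side","top"):
    im=env.capture(n); cv2.imwrite(f"pics/{n}0.png",im[:,:,::-1])
    c=env.camera_info(n); print(n,c["K"],c["R"],c["t"], -np.array(c["R"]).T@c["t"])
o=env.get_obs(); print(o)
E
```

```text
pics
side [[361.0893   0.     320.8722]
 [  0.     361.0893 202.6279]
 [  0.       0.       1.    ]] [[ 0.9274 -0.3734 -0.0232]
 [-0.1921 -0.422  -0.886 ]
 [ 0.321   0.8261 -0.4631]] [-0.5355  0.2538  0.8464] [ 0.2737 -0.792   0.6044]
top [[501.7358   0.     313.7259]
 [  0.     501.7358 194.4322]
 [  0.       0.       1.    ]] [[ 0.006  -0.9999 -0.0081]
 [-0.9909 -0.0048 -0.1347]
 [ 0.1346  0.0088 -0.9909]] [0.0594 0.602  1.2287] [0.4307 0.0514 1.299 ]
{'clock': 0.1, 'joint_pos': array([ 90.733 ,  22.0856,   0.39  ,  -0.0253, -68.412 , -14.8171]), 'qvel': array([ 0.0546, -0.025 ,  0.2476,  0.0049, -0.0614, -0.044 ]), 'effort': array([ -0.0002, -39.1691,  18.7935,   4.2318,   0.0135,  -0.0001]), 'tcp_pos': array([0.1519, 0.6057, 0.2216]), 'eef_rot': array([[ 0.9699, -0.2435, -0.0004],
       [-0.2435, -0.9699, -0.0019],
       [ 0.0001,  0.0019, -1.    ]]), 'wrist_force': array([-0.3465,  0.0338,  1.1262]), 'wrist_torque': array([ 0.0647, -0.0232, -0.0089]), 'gripper_force': 0.0, 'gripper_width': 0.997956438376898}
```

View pics/side0.png

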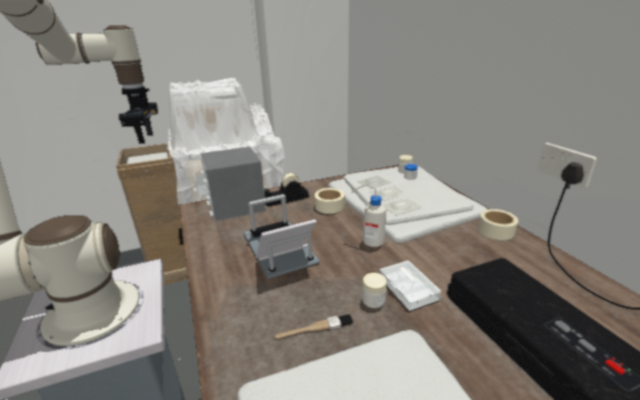

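View pics/top0.png

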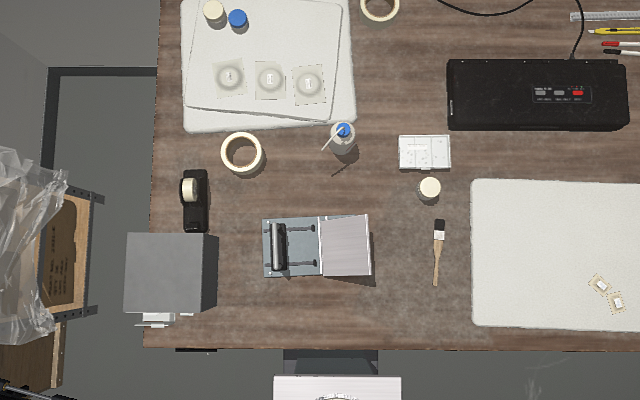

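Run:
```python
import cv2, numpy as np
t=cv2.imread("pics/top0.png")[200:300,240:390]; s=cv2.imread("pics/side0.png")[180:280,230:330]
a=cv2.resize(t,None,fx=5,fy=5,interpolation=cv2.INTER_CUBIC)
cv2.imwrite("pics/topc.png",a); cv2.imwrite("pics/sidec.png",cv2.resize(s,None,fx=6,fy=6,interpolation=cv2.INTER_CUBIC))
```

```text
(no output)
```

View pics/topc.png

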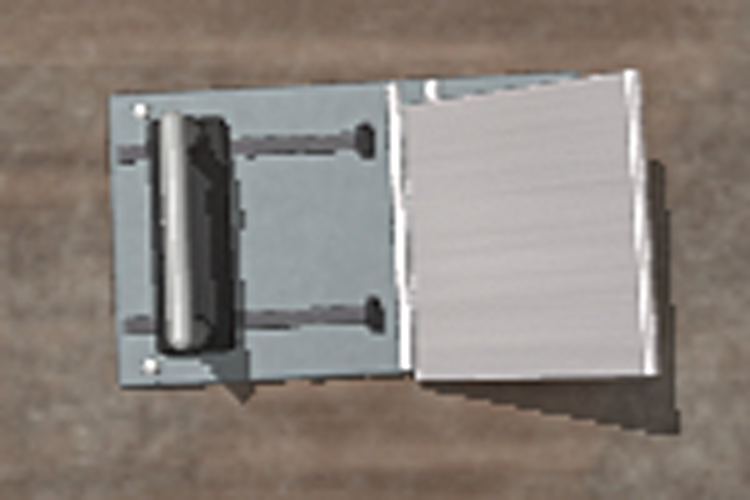

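View pics/sidec.png

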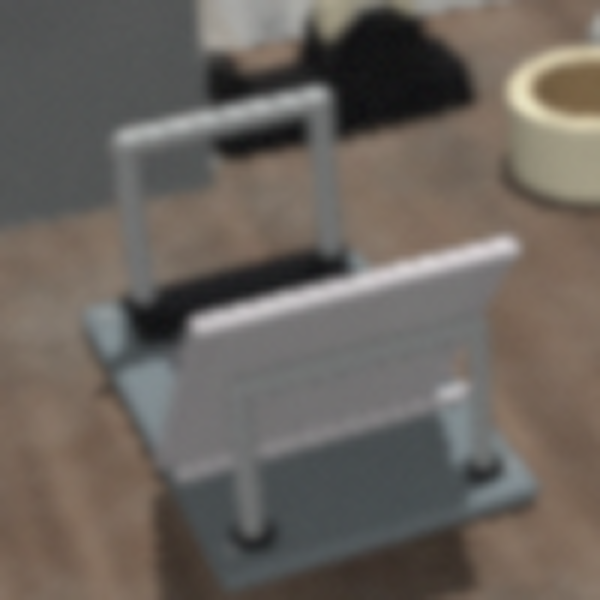

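```bash
cat > h.py <<'E'
from rig import env
import numpy as np
np.set_printoptions(precision=4,suppress=True)
def ray(n,px,z):
    c=env.camera_info(n);K,R,t=map(np.array,(c["K"],c["R"],c["t"]))
    d=R.T@np.linalg.inv(K)@[px[0],px[1],1];o=-R.T@t
    return o+d*(z-o[2])/d[2]
E
python3 - <<'E'
from h import *
T=lambda a,b,z:ray("top",(240+a/5-.4,200+b/5-.4),z)
S=lambda a,b,z:ray("side",(230+a/6-.4,180+b/6-.4),z)
b1,b2=T(110,96,.012),T(119,386,.012)
print("plate back",b1,b2,np.linalg.norm(b1-b2))
l1,l2=T(391,85,.019),T(406,372,.019); print("lip",l1,l2)
print("bar",T(172,112,.128),T(180,350,.128))
print("bar side",S(118,140,.122),S(328,95,.122))
print("paneltop",T(632,70,.148),T(652,375,.148)); print("side",S(195,325,.148),S(515,245,.148))
print("front corners side",S(230,588,.012),S(537,492,.012),"back corner",S(85,320,.012))
y=(b1-b2)/np.linalg.norm(b1-b2); x=np.array([-y[1],y[0],0]); print("angle of stand x",np.degrees(np.arctan2(x[1],x[0])))
O=(b1+b2)/2-.158*x; print("origin",O)
for n,p in dict(tape=(195,200),greybox=(170,272)).items(): print(n,ray("top",p,.1))
E
```

```text
plate back [0.5417 0.1967 0.012 ] [0.3944 0.1892 0.012 ] 0.14752462446361866
lip [0.5475 0.0521 0.019 ] [0.4024 0.0438 0.019 ]
bar [0.5243 0.1544 0.128 ] [0.4142 0.1489 0.128 ]
bar side [0.4175 0.1531 0.122 ] [0.525  0.1577 0.122 ]
paneltop [ 0.5432 -0.0589  0.148 ] [ 0.4046 -0.0668  0.148 ]
side [ 0.4044 -0.0675  0.148 ] [ 0.5418 -0.0612  0.148 ]
front corners side [ 0.4073 -0.062   0.012 ] [ 0.5516 -0.0521  0.012 ] back corner [0.3925 0.1763 0.012 ]
angle of stand x 92.91806687267093
origin [0.4761 0.0351 0.012 ]
tape [0.5787 0.3485 0.1   ]
greybox [0.4067 0.4013 0.1   ]
```

```bash
python3 -m creep '[[[0,0,0,-0.05,0],[0,0,0,-0.1,0],[0,0,0,-0.15,0],[0,0,0,-0.18,0],[0,0.035,0.028,-0.18,-4],[0,0.07,0.056,-0.18,-8],[0,0.105,0.084,-0.18,-12],[0,0.14,0.112,-0.18,-17.2]]]'
python3 - <<'E'
from h import *
o=env.get_obs(); print(o["clock"],o["tcp_pos"],o["eef_rot"],o["joint_pos"])
x=np.array([-.054,.9985]);O=np.array([.4758,.035]); w=O+.155*x; d=np.r_[w,.0]-o["tcp_pos"]; print(w,o["eef_rot"].T@d)
E
```

```text
clock: 0.9
tcp_pos: [0.2612, 0.4618, 0.4021]
eef_rot: [[0.998, 0.058, -0.0], [0.058, -0.998, -0.001], [-0.0, 0.001, -1.0]]
wrist_force: [0.1, 0.5, -0.5]
gripper_width: 0.356
gripper_force: 0.0
0.9 [0.2612 0.4618 0.4021] [[ 0.9983  0.0584 -0.0004]
 [ 0.0584 -0.9983 -0.0008]
 [-0.0005  0.0008 -1.    ]] [ 78.0336   8.6088   7.1761  -0.0133 -88.6165  15.313 ]
[0.4674 0.1898] [0.1902 0.2834 0.4022]
```

```bash
python3 -m creep '[[[0,0.025,0.037,0,0],[0,0.05,0.075,0,0],[0,0.075,0.112,0,0],[0,0.1,0.149,0,0],[0,0.125,0.187,0,0],[0,0.15,0.224,0,0],[0,0.175,0.261,0,0],[0,0.19,0.283,0,0]]]'
python3 -m creep '[[[0,0,0,0.05,0],[0,0,0,0.1,0],[0,0,0,0.15,0],[0,0,0,0.19,0],[0,0,0,0.22,0],[0,0,0,0.24,0],[0,0,0,0.25,0],[0,0,0,0.25,0]]]'
python3 - <<'E'
from h import *
import cv2
t=env.capture("top");s=env.capture("side")
a=np.vstack([cv2.resize(t[190:300,230:390],None,fx=3,fy=3),cv2.resize(s[150:280,220:380],None,fx=3,fy=3,)[:270]])
a=np.hstack([cv2.resize(t[190:300,230:390],(480,330)),cv2.resize(s[160:280,230:330],(320,384))[:330]])
cv2.imwrite("pics/p1.png",a[:,:,::-1])
o=env.get_obs(); print(o["clock"],o["tcp_pos"],o["wrist_force"])
E
```

```text
clock: 1.7
tcp_pos: [0.4666, 0.1888, 0.4021]
eef_rot: [[0.999, 0.052, -0.001], [0.052, -0.999, -0.001], [-0.001, 0.001, -1.0]]
wrist_force: [-0.1, 0.2, 0.1]
gripper_width: 0.004
gripper_force: 0.0
clock: 2.5
tcp_pos: [0.465, 0.1907, 0.1513]
eef_rot: [[0.999, 0.054, -0.003], [0.054, -0.999, -0.002], [-0.003, 0.002, -1.0]]
wrist_force: [0.9, 0.3, 0.8]
gripper_width: 0.006
gripper_force: 0.0
2.6 [0.4663 0.1917 0.1534] [-0.5838 -0.1699 -0.3806]
```

View pics/p1.png

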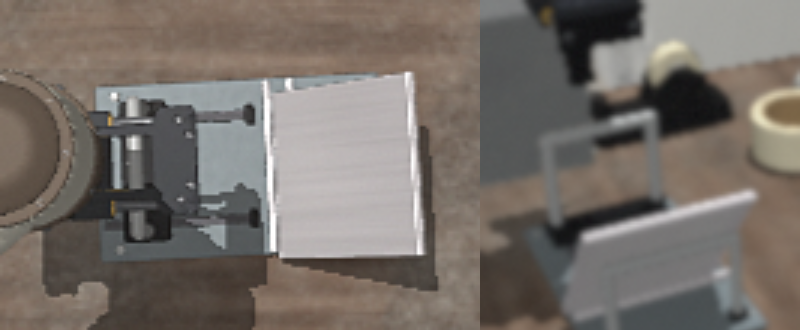

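```bash
python3 -m creep '[[[0,0,0,0.03,0],[0,0,0,0.055,0],[0,0,0,0.065,0],[0,0,0.005,0.065,0],[0,0,0.01,0.065,0],[0,0,0.016,0.065,0],[0,0,0.023,0.065,0],[0,0,0.03,0.065,0]]]'
python3 -m creep '[[[0,0,0.007,0,0],[0,0,0.014,0,0],[0,0,0.021,0,0],[0,0,0.027,0,0],[0,0,0.033,0,0],[0,0,0.037,0,0],[0,0,0.04,0,0],[0,0,0.04,0,0]]]'
```

```text
clock: 3.4
tcp_pos: [0.4681, 0.1618, 0.0887]
eef_rot: [[0.999, 0.054, 0.003], [0.054, -0.999, 0.003], [0.003, -0.002, -1.0]]
wrist_force: [-2.4, 4.8, 2.8]
gripper_width: 0.005
gripper_force: 2.5
clock: 4.2
tcp_pos: [0.4699, 0.121, 0.0876]
eef_rot: [[0.999, 0.054, 0.001], [0.054, -0.999, 0.0], [0.001, -0.0, -1.0]]
wrist_force: [1.1, 2.2, 2.1]
gripper_width: 0.005
gripper_force: 1.6
```

```bash
python3 -m creep '[[[0,0,0.002,0,0],[0,0,0.004,0,0],[0,0,0.006,0,0],[0,0,0.008,0,0],[0,0,0.009,0,0],[0,0,0.01,0,0],[0,0,0.011,0,0],[0,0,0.011,0,0]]]'
python3 -m creep '[[[0,0,0.001,0,0],[0,0,0.002,0,0],[0,0,0.003,0,0],[0,0,0.003,0,0],[0,0,0.004,0,0],[0,0,0.004,0,0],[0,0,0.004,0,0],[0,0,0.004,0,0]]]'
```

```text
clock: 5.0
tcp_pos: [0.4702, 0.1103, 0.0875]
eef_rot: [[0.999, 0.054, 0.0], [0.054, -0.999, 0.0], [0.0, -0.0, -1.0]]
wrist_force: [2.2, 4.6, 1.6]
gripper_width: 0.002
gripper_force: 2.1
clock: 5.8
tcp_pos: [0.4702, 0.1063, 0.0875]
eef_rot: [[0.999, 0.054, -0.0], [0.054, -0.999, -0.0], [-0.0, 0.0, -1.0]]
wrist_force: [1.9, 3.7, 1.1]
gripper_width: 0.005
gripper_force: 1.8
```

```bash
python3 -m creep '[[[0,0,0.001,0,0],[0,0,0.001,0,0],[0,0,0.002,0,0],[0,0,0.002,0,0],[0,0,0.003,0,0],[0,0,0.003,0,0],[0,0,0.003,0,0],[0,0,0.003,0,0]]]'
python3 -m creep '[[[0,0,0.001,0,0],[0,0,0.001,0,0],[0,0,0.001,0,0],[0,0,0.002,0,0],[0,0,0.002,0,0],[0,0,0.002,0,0],[0,0,0.002,0,0],[0,0,0.002,0,0]]]'
```

```text
clock: 6.6
tcp_pos: [0.4704, 0.1042, 0.0875]
eef_rot: [[0.999, 0.054, 0.0], [0.054, -0.999, 0.001], [0.0, -0.001, -1.0]]
wrist_force: [0.5, 8.2, 1.7]
gripper_width: 0.006
gripper_force: 3.9
clock: 7.4
tcp_pos: [0.4705, 0.104, 0.0875]
eef_rot: [[0.999, 0.054, 0.001], [0.054, -0.999, 0.004], [0.001, -0.004, -1.0]]
wrist_force: [-2.9, 14.8, 2.3]
gripper_width: 0.004
gripper_force: 7.8
```

```bash
python3 -m creep '[[[0,0,-0.012,0,0],[0,0,-0.02,0,0],[0,0,-0.02,-0.05,0],[0,0,-0.02,-0.1,0],[0.3,0,-0.02,-0.13,0],[0.6,-0.002,0.025,-0.13,0],[0.6,-0.004,0.07,-0.13,0],[0.6,-0.006,0.115,-0.13,0]]]'
python3 -m creep '[[[0.6,0,0.03,0,0],[0.6,0,0.045,0,0],[0.6,0,0.045,0,0],[0.6,0,0.045,0,0],[0.6,0,0.045,0,0],[0.6,0,0.045,0,0],[0.6,0,0.045,0,0],[0.6,0,0.045,0,0]]]'
python3 - <<'E'
from h import *
import cv2
t=env.capture("top");s=env.capture("side")
a=np.hstack([cv2.resize(t[190:300,230:390],(480,330)),cv2.resize(s[160:280,230:330],(320,384))[:330]])
cv2.imwrite("pics/p2.png",a[:,:,::-1])
o=env.get_obs(); print(o["clock"],o["tcp_pos"],o["wrist_force"],o["gripper_width"])
E
```

```text
clock: 8.2
tcp_pos: [0.4689, -0.0156, 0.217]
eef_rot: [[0.998, 0.055, -0.004], [0.055, -0.998, -0.001], [-0.004, 0.001, -1.0]]
wrist_force: [0.4, -0.5, 0.3]
gripper_width: 0.282
gripper_force: 0.0
clock: 9.0
tcp_pos: [0.4733, -0.0582, 0.2176]
eef_rot: [[0.998, 0.055, -0.0], [0.055, -0.998, -0.0], [-0.0, 0.0, -1.0]]
wrist_force: [0.4, 0.3, -0.5]
gripper_width: 0.602
gripper_force: 0.0
9.1 [ 0.4733 -0.0584  0.2176] [0.5604 0.2486 0.9327] 0.5997801064098932
```

View pics/p2.png

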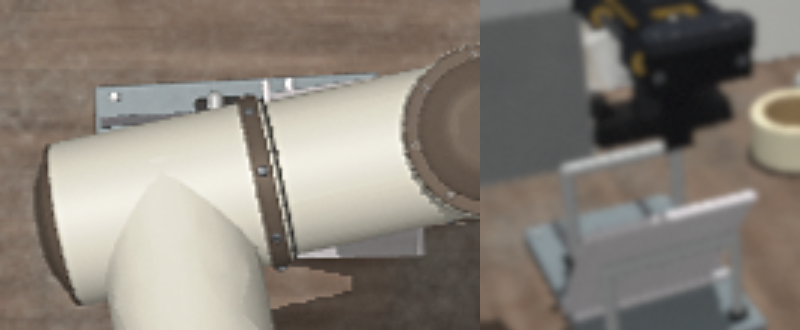

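```bash
python3 -m creep '[[[0.6,0,0,0.03,0],[0.6,0,0,0.05,0],[0.6,0,0,0.06,0],[0.6,0,0,0.068,0],[0.6,0,0,0.074,0],[0.6,0,0,0.079,0],[0.6,0,0,0.083,0],[0.6,0,0,0.083,0]]]'
python3 - <<'E'
from h import *
import cv2
s=env.capture("side")
cv2.imwrite("pics/p3.png",cv2.resize(s[165:265,240:330],None,fx=6,fy=6,interpolation=2)[:,:,::-1])
o=env.get_obs(); print(o["clock"],o["tcp_pos"],o["wrist_force"],o["gripper_width"])
E
```

```text
clock: 9.9
tcp_pos: [0.4732, -0.0587, 0.1344]
eef_rot: [[0.999, 0.054, -0.0], [0.054, -0.999, -0.0], [-0.0, 0.0, -1.0]]
wrist_force: [-0.8, 0.4, 0.3]
gripper_width: 0.601
gripper_force: 0.0
9.95 [ 0.4734 -0.0587  0.1346] [0.4477 0.5014 0.6225] 0.5981349426168271
```

View pics/p3.png

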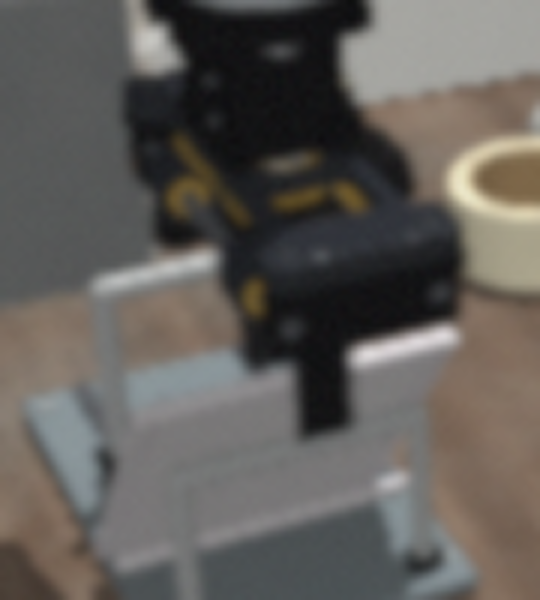

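```bash
python3 -m creep '[[[0.5,0,-0.003,0,0],[0.414,0,-0.006,0,0],[0.414,0,-0.0085,0,0],[0.414,0,-0.0105,0,0],[0.414,0,-0.0125,-0.001,0],[0.414,0,-0.0145,-0.0025,0],[0.414,0,-0.0165,-0.004,0],[0.414,0,-0.0185,-0.005,0]]]'
python3 -m creep '[[[0.405,0,-0.001,-0.001,0],[0.395,0,-0.002,-0.002,0],[0.387,0,-0.003,-0.003,0],[0.378,0,-0.004,-0.004,0],[0.37,0,-0.005,-0.005,0],[0.36,0,-0.006,-0.006,0],[0.352,0,-0.007,-0.007,0],[0.345,0,-0.0084,-0.0075,0]]]'
python3 - <<'E'
from h import *
import cv2
s=env.capture("side")
cv2.imwrite("pics/p4.png",cv2.resize(s[165:265,240:330],None,fx=6,fy=6,interpolation=2)[:,:,::-1])
o=env.get_obs(); print(o["clock"],o["tcp_pos"],o["wrist_force"],o["gripper_width"])
E
```

```text
clock: 10.75
tcp_pos: [0.4724, -0.0401, 0.1399]
eef_rot: [[0.999, 0.054, 0.0], [0.054, -0.999, 0.0], [0.0, 0.0, -1.0]]
wrist_force: [0.6, -2.6, 1.4]
gripper_width: 0.412
gripper_force: 1.1
clock: 11.55
tcp_pos: [0.4717, -0.0318, 0.147]
eef_rot: [[0.999, 0.054, -0.0], [0.054, -0.999, -0.0], [-0.0, 0.0, -1.0]]
wrist_force: [-0.7, -0.9, 0.7]
gripper_width: 0.352
gripper_force: 0.7
11.6 [ 0.4718 -0.0317  0.1472] [ 0.0824 -1.0717 -0.0347] 0.3460775189802275
```

View pics/p4.png

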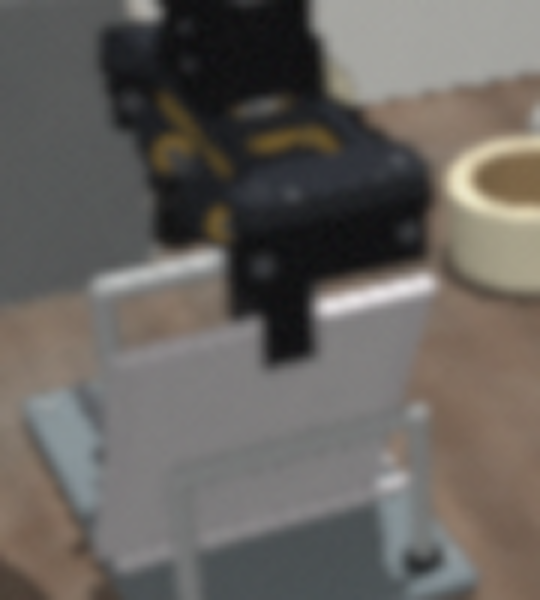

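```bash
python3 -m creep '[[[0.34,0,-0.002,-0.001,0],[0.33,0,-0.005,-0.0025,0],[0.32,0,-0.008,-0.0045,0],[0.31,0,-0.011,-0.0065,0],[0.3,0,-0.014,-0.008,0],[0.29,0,-0.0175,-0.01,0],[0.283,0,-0.0205,-0.0115,0],[0.276,0,-0.0236,-0.013,0]]]'
python3 -m creep '[[[0.27,0,-0.003,-0.001,0],[0.26,0,-0.006,-0.002,0],[0.25,0,-0.0095,-0.003,0],[0.24,0,-0.0125,-0.004,0],[0.23,0,-0.016,-0.005,0],[0.222,0,-0.019,-0.006,0],[0.214,0,-0.0225,-0.007,0],[0.207,0,-0.0255,-0.0075,0]]]'
python3 - <<'E'
from h import *
import cv2
s=env.capture("side");cv2.imwrite("pics/p5.png",cv2.resize(s[165:265,240:330],None,fx=6,fy=6,interpolation=2)[:,:,::-1])
o=env.get_obs(); print(o["clock"],o["tcp_pos"],o["wrist_force"],o["gripper_width"])
E
```

```text
clock: 12.4
tcp_pos: [0.4705, -0.008, 0.1602]
eef_rot: [[0.999, 0.054, -0.0], [0.054, -0.999, 0.0], [-0.0, -0.0, -1.0]]
wrist_force: [0.0, -0.2, -1.5]
gripper_width: 0.282
gripper_force: 0.2
clock: 13.2
tcp_pos: [0.4692, 0.0175, 0.1677]
eef_rot: [[0.999, 0.054, 0.0], [0.054, -0.999, 0.0], [0.0, -0.0, -1.0]]
wrist_force: [1.1, 0.2, -0.1]
gripper_width: 0.211
gripper_force: 0.1
13.25 [0.4693 0.0178 0.1677] [ 0.3321 -0.4396 -0.2529] 0.2107993517318725
```

View pics/p5.png

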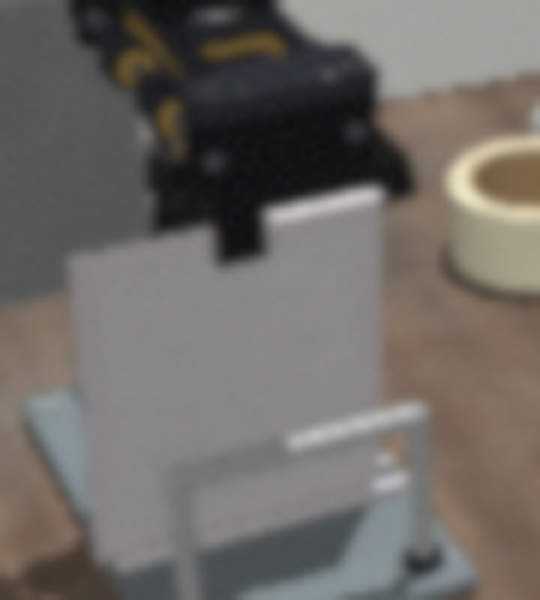

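```bash
python3 -m creep '[[[0.207,0,-0.002,0,0],[0.207,0,-0.004,-0.0005,0],[0.207,0,-0.006,-0.001,0],[0.207,0,-0.008,-0.001,0],[0.207,0,-0.01,-0.0015,0],[0.207,0,-0.012,-0.0015,0],[0.207,0,-0.014,-0.002,0],[0.207,0,-0.016,-0.002,0]]]'
python3 -m creep '[[[0.207,0,-0.0015,0,0],[0.207,0,-0.003,0,0],[0.207,0,-0.0045,0,0],[0.207,0,-0.006,0,0],[0.207,0,-0.0075,0,0],[0.207,0,-0.009,0,0],[0.207,0,-0.0105,0,0],[0.207,0,-0.012,0,0]]]'
python3 -m creep '[[[0.207,0,-0.0015,0,0],[0.207,0,-0.003,0,0],[0.207,0,-0.0045,0,0],[0.207,0,-0.006,0,0],[0.207,0,-0.0075,0.0005,0],[0.207,0,-0.009,0.001,0],[0.207,0,-0.0105,0.0015,0],[0.207,0,-0.012,0.002,0]]]'
python3 - <<'E'
from h import *
import cv2
s=env.capture("side");cv2.imwrite("pics/p6.png",cv2.resize(s[165:265,240:330],None,fx=6,fy=6,interpolation=2)[:,:,::-1])
o=env.get_obs(); print(o["clock"],o["tcp_pos"],o["wrist_force"],o["gripper_width"])
E
```

```text
clock: 14.05
tcp_pos: [0.4683, 0.0333, 0.1696]
eef_rot: [[0.999, 0.054, 0.0], [0.054, -0.999, 0.0], [0.0, -0.0, -1.0]]
wrist_force: [0.0, -0.1, 0.1]
gripper_width: 0.21
gripper_force: 0.0
clock: 14.85
tcp_pos: [0.4676, 0.0452, 0.1695]
eef_rot: [[0.999, 0.054, -0.0], [0.054, -0.999, -0.0], [-0.0, 0.0, -1.0]]
wrist_force: [-0.6, -0.3, 0.5]
gripper_width: 0.21
gripper_force: 0.1
clock: 15.65
tcp_pos: [0.467, 0.0572, 0.1675]
eef_rot: [[0.999, 0.054, -0.0], [0.054, -0.999, -0.0], [-0.0, 0.0, -1.0]]
wrist_force: [-0.6, -0.2, -0.3]
gripper_width: 0.209
gripper_force: 0.0
15.7 [0.4669 0.0574 0.1674] [ 0.1317 -0.1191  0.1285] 0.20655038641683676
```

View pics/p6.png

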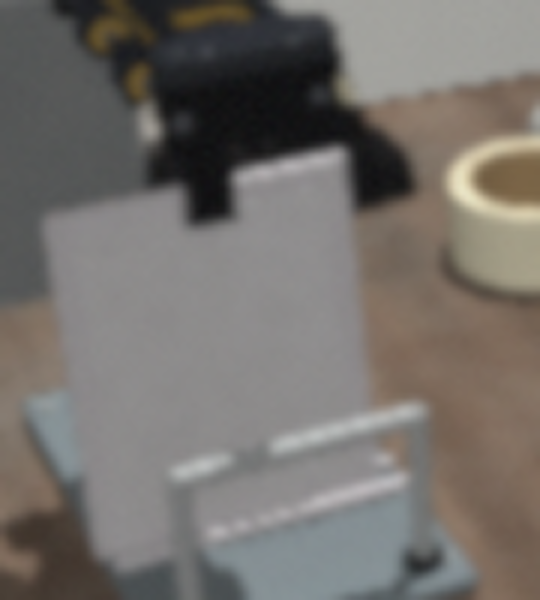

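```bash
python3 -m creep '[[[0.207,0,-0.0017,0.0003,0],[0.207,0,-0.0035,0.0007,0],[0.207,0,-0.005,0.001,0],[0.207,0,-0.007,0.0015,0],[0.207,0,-0.0085,0.002,0],[0.207,0,-0.01,0.0025,0],[0.207,0,-0.012,0.003,0],[0.207,0,-0.0135,0.0033,0]]]'
python3 -m creep '[[[0.207,0,-0.0017,0.0003,0],[0.207,0,-0.0035,0.0007,0],[0.207,0,-0.005,0.001,0],[0.207,0,-0.0065,0.0015,0],[0.207,0,-0.008,0.002,0],[0.207,0,-0.0095,0.0025,0],[0.207,0,-0.011,0.003,0],[0.207,0,-0.0125,0.003,0]]]'
python3 -m creep '[[[0.22,0,-0.0002,0,0],[0.24,0,-0.0005,0,0],[0.26,0,-0.001,0,0],[0.28,0,-0.001,0,0],[0.3,0,-0.0015,0,0],[0.32,0,-0.0015,0,0],[0.34,0,-0.002,0,0],[0.36,0,-0.002,0,0]]]'
python3 - <<'E'
from h import *
import cv2
s=env.capture("side");cv2.imwrite("pics/p7.png",cv2.resize(s[165:265,240:330],None,fx=6,fy=6,interpolation=2)[:,:,::-1])
o=env.get_obs(); print(o["clock"],o["tcp_pos"],o["wrist_force"],o["gripper_width"])
E
```

```text
clock: 16.5
tcp_pos: [0.4663, 0.0708, 0.1642]
eef_rot: [[0.999, 0.054, 0.0], [0.054, -0.999, 0.0], [0.0, -0.0, -1.0]]
wrist_force: [0.3, 0.3, -0.4]
gripper_width: 0.208
gripper_force: 0.1
clock: 17.3
tcp_pos: [0.4655, 0.0832, 0.1612]
eef_rot: [[0.999, 0.054, -0.0], [0.054, -0.999, -0.0], [-0.0, 0.0, -1.0]]
wrist_force: [-0.3, 0.0, -0.5]
gripper_width: 0.208
gripper_force: 0.2
clock: 18.1
tcp_pos: [0.4655, 0.0851, 0.1613]
eef_rot: [[0.999, 0.054, 0.0], [0.054, -0.999, -0.0], [0.0, 0.0, -1.0]]
wrist_force: [0.2, 0.5, 0.0]
gripper_width: 0.349
gripper_force: 0.0
18.15 [0.4655 0.085  0.1613] [ 1.0347  0.0551 -0.1781] 0.3533434956308164
```

View pics/p7.png

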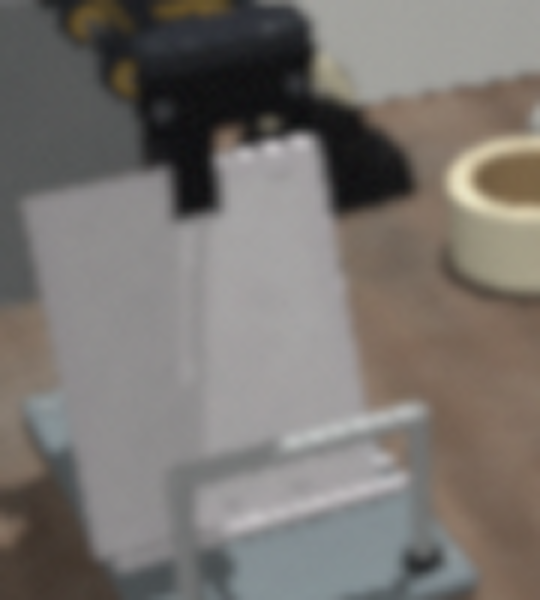

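```bash
python3 - <<'E'
from h import *
for z in(.172,.176): print(ray("side",(240+318/6-.4,165+136/6-.4),z),ray("side",(240+24/6-.4,165+203/6-.4),z))
E
python3 -m creep '[[[0.37,0,0,0,0],[0.39,0,0,0,0],[0.41,0,0,0,0],[0.43,0,0,0,0],[0.45,0,0,0,0],[0.48,0,0,0,0],[0.51,0,0,0,0],[0.54,0,0,0,0]]]'
python3 - <<'E'
from h import *
import cv2
s=env.capture("side");g=cv2.cvtColor(s[165:265,240:330],cv2.COLOR_RGB2GRAY).astype(int)
p=cv2.imread("pics/p7.png",0);p=cv2.resize(p,(90,100),interpolation=cv2.INTER_AREA).astype(int)
d=abs(g-p); print(d[30:,:].mean(),d[30:,:].max(),d[20:40,2:28].max())
E
```

```text
[0.5356 0.0994 0.172 ] [0.3941 0.0875 0.172 ]
[0.5331 0.0912 0.176 ] [0.393  0.0793 0.176 ]
clock: 18.95
tcp_pos: [0.4655, 0.0851, 0.1612]
eef_rot: [[0.999, 0.054, -0.0], [0.054, -0.999, -0.0], [-0.0, 0.0, -1.0]]
wrist_force: [-0.2, -0.4, 0.0]
gripper_width: 0.52
gripper_force: 0.0
1.2738095238095237 59 22
```

```bash
python3 -m creep '[[[0.54,0,0,-0.01,0],[0.54,0,0,-0.02,0],[0.54,0,0,-0.035,0],[0.54,0,0,-0.06,0],[0.54,0,0,-0.09,0],[0.54,0,0,-0.12,0],[0.54,0,0,-0.15,0],[0.54,0,0,-0.15,0]]]'
python3 - <<'E'
from h import *
import cv2
t=env.capture("top");s=env.capture("side")
a=np.hstack([cv2.resize(t[190:300,230:390],(400,275)),cv2.resize(s[165:265,240:330],(360,400))[:275]]) if 0 else cv2.resize(s[165:265,240:330],None,fx=6,fy=6,interpolation=2)
cv2.imwrite("pics/p8.png",a[:,:,::-1])
o=env.get_obs(); print(o["clock"],o["tcp_pos"],o["wrist_force"])
E
```

```text
clock: 19.8
tcp_pos: [0.4677, 0.0857, 0.3172]
eef_rot: [[0.998, 0.055, 0.011], [0.055, -0.998, 0.004], [0.011, -0.003, -1.0]]
wrist_force: [1.1, 0.7, 0.4]
gripper_width: 0.538
gripper_force: 0.0
19.9 [0.4655 0.0852 0.3125] [-0.5403  0.2586 -0.8572]
```

View pics/p8.png

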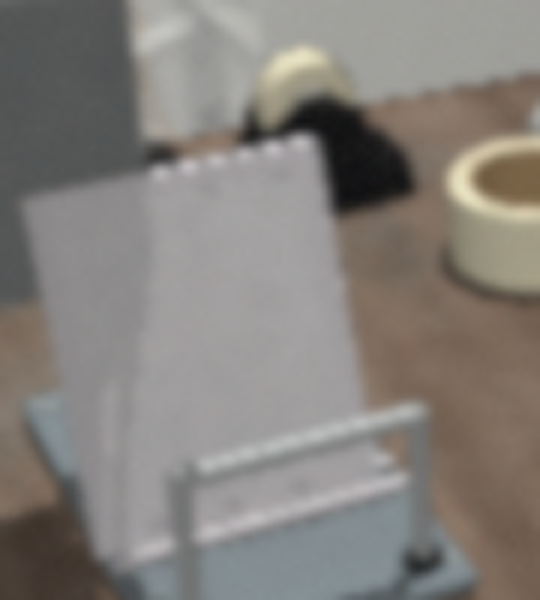

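The panel's upper corners are at about (25,203) and (318,138), the same as before the release. It leans on the backrest, its lower edge is in the trough, and the gripper is clear above.

```bash
python3 -c "
from rig import env
print(env.close_job())"
```

```text
the job is handed in; nothing more can be done
None
```

The job is handed in with no verdict returned: the backrest was pushed to its stops first, and the panel was then tipped over gently and now leans back on it, with the gripper clear above.

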